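Break the seal of the dry box and hold its lid ajar

TASK

Vent the dry box: slide the yellow-topped lock on its front along the rail, all the way to the green stop, with the lid still shut; then pull the lid straight up by its black knob until the sealing jaws let go, without lifting or flinging it more than 6 cm. Finish still holding the lid by the knob, level and still over the box and touching nothing else, about 2 cm (between 1.5 and 3 cm) above its seat: do not let go. Leave the things around the box where they are.

Things in the scene. Friction and masses are not known exactly. Their poses are not given: they have to be found in the camera images.
- dry_box: Grey box, 150 (x) x 150 (y) x 85 mm high without its lid, fixed to the worktop, turned up to 0.25 rad. Origin at the centre of its underside; z up, x from its front (robot side) to its rear, y to the left. Along its front face, parallel to y, runs a rail with a red stop near the middle and a green stop at the +y end.
- lock (a joint): Lock sliding on the front rail. 0 m = locked (middle of the lid's front, at the red stop), grows along the box's +y; 0.055 m = against the green stop. Needs 2 to 4 N to move, stays where it is left. Below about 0.03 m its tongue lies over the lid's keeper tab and holds the lid's front down.
- lock_grip (a point): Grip point in the lock's yellow upright block, 20 mm (box x) x 18 mm (box y, the width to pinch) x 34 mm high, free on all sides. The point lies on the block's middle line, 12 mm below its top, 22 mm above its foot (there a dark metal tongue, 24 mm wide in y); 94 mm in front of the box's centre, 123 mm above the worktop. Axes as the box.
- lid: Loose lid, 0.24 to 0.39 kg: framed clear plate 150 x 150 x 5 mm, 6 mm lip below, knob in the middle. Origin at the centre of the plate's underside, 85 mm above the box's origin when shut; axes as the box. Sprung jaws with blue backs grip its left and right edges: the pull rises to 10 to 18 N over the first 6 mm, drops to about half, and from 12 mm up only the weight is left.
- knob_grip (a point): Point to grip on the lid's black knob (the rules call it lid_c3), an upright cylinder 28 mm in diameter and 40 mm high in the middle of the lid, to be gripped firmly (50 N or more). The point lies on its axis, 25 mm above the plate's top face, 15 mm below the knob's top and 30 mm above the lid's origin.
- marker: White and black marker pen, 17 x 135 x 16 mm, lying on the worktop about 0.13 m from the box's centre on its -y side, to be left alone. Origin at the centre of its underside, length along its y.
- tweezers: Steel tweezers, 12 x 126 x 9 mm, lying on the worktop in front of the blue stirrer, to be left alone. Origin at the centre of the underside, length along its y.
- beaker: Glass beaker, 70 mm across, 95 mm high, standing on the worktop to the left, to be left alone. Origin at the centre of its underside.

How it is judged:
On the way, in this order (a step that is already met when the one before it is completed fails the run):
1. the lock stands at the green stop with the lid still shut (value of joint lock above 0.05 m and z of lid in the frame of dry_box below 0.088 m), for 0.2 s.
2. the lid has come out of the jaws, held by the fingers (z of lid in the frame of dry_box above 0.098 m and contact force between the fingers and lid above 1 N), for 0.1 s.
At the end, for the whole second after the job is handed in: The fingers hold the lid's knob (over 1 N); it is still (under 20 mm/s), level within 0.12 rad, 15 to 30 mm above its seat, centred over the box within 15 mm, not touching box, jaws or lock (under 0.3 N); the lock is within 6 mm of the green stop (z of lid in the frame of dry_box between 0.1 and 0.115 m and horizontal distance between lid and dry_box below 0.015 m and angle between lid's own z axis and vertical below 0.12 rad and linear speed of lid below 0.02 m/s and contact force between the fingers and lid_c3 above 1 N and contact force between lid and dry_box below 0.3 N and value of joint lock above 0.049 m); the arm keeps its last pose, push and grip.
It fails at once if the lid was lifted more than 60 mm off its seat (z of lid in the frame of dry_box above 0.145 m).
It fails at once if the marker was moved by more than 20 mm (distance of marker from where it was at the start of the episode above 0.02 m).
It fails at once if the tweezers were moved by more than 20 mm (distance of tweezers from where it was at the start of the episode above 0.02 m).
It fails at once if the beaker was moved by more than 20 mm (distance of beaker from where it was at the start of the episode above 0.02 m).
It also fails if it takes over 38 s, if anything falls off the work surface, if the arm or the gripper's body presses on something with over 40 N, if the wrist force passes 120 N, or if a joint passes its speed limit or range.

ROBOT

A 6-joint arm with a two-finger parallel gripper is mounted at the origin on a cart in front of the work surface, level with it; the furniture and walls round the work are solid. World frame = base frame: x ahead of the robot, y to its left, z up, the work surface at z = 0. Lengths are in m, angles in rad, forces in N, time in s.
With the tool pointing down it reaches from about 0.275 to 0.875 m from the base axis. Payload 12.5 kg.
Tool frame: the origin (TCP) lies between the finger pads; the fingertips stand 17 mm ahead of it and the grasp point (between the pads) lies 2 mm behind it; x points along the fingers, y is the direction in which the jaws open and shut, and the axes are right-handed (so a half turn about x gives the same grasp; the last joint's range is limited). The gripper opens to 85 mm and grips with 20 to 120 N. Pads are 22 mm wide; open, the fingers measure 114 mm over their backs; the gripper's body (76 mm by 85 mm) begins 54 mm behind the grasp point. The pads swing forward as they close: fully open they stand 13 mm farther back than shut.
Start: joints at [-1.321, 0.351, 1.652, -0, 1.139, -0.085], TCP at [0.181, -0.519, 0.248] pointing down, gripper open.
Joint ranges: [-2.75, 2.75], [-0.79, 2.1], [0.01, 2.65], [-1.57, 4.71], [0.07, 3.14], [-2.87, 2.87]. Speed limits (rad/s): [2.22, 2.22, 2.79, 3.14, 3.14, 3.14].

INTERFACE

Orientations are given as [roll, pitch, yaw] about the fixed x, y, z axes, in that order (R = Rz(yaw) Ry(pitch) Rx(roll)).
In Python, from bench import observe, camera, calibration, env gives the robot as it stands.
- The arm moves only by the tool carry_out, never from a script. Its argument "commands" is one flat list of numbers, 6 for each row, row after row: the shift along the tool's x, y, z in m, then the turn, a rotation vector about the tool's x, y, z in degrees. In form: [tx, ty, tz, ax, ay, az, tx, ty, tz, ax, ay, az, ...]. A call has 1 to 12 rows; each row is the pose to reach, as a shift and turn from the pose commanded when the call began, along the tool's axes at that moment; what a row does not reach only later rows make up. A row lasts 1/10 s, in which the tool goes at most 50 mm and 8.59 degrees, less where a joint would pass 70% of its speed; a pose out of reach is approached as far as the arm can. A call with a gripper value outside its range is refused whole. "grip" is the gripper command: -1 is fully open, 1 is shut, values between are in proportion, set as the call begins (left out, the last holds). The fingers move at their own pace and stop on an object; "squeeze" is the grip in N (left out, the last holds). Time passes only in rows, so rows that repeat a pose let the fingers close. It gives the time, the measured TCP pose, the force and the opening at its end, in the units of the state.
- observe(): the state, without advancing time (a new reading comes with each control period).
- camera(name): name is "side" or "top"; returns the picture (384x512x3 uint8, blue, green, red); there is no depth.
- calibration(name): a dict with "intrinsics" (3x3 intrinsics, pixels), "xyz" and "rotation" of the camera in the world. Camera axes: x right, y up, looking along -z (the intrinsics and any distortion apply to the point x, -y, -z); pixel columns grow to the right and rows downward; lengths in m; the calibration is good to about 2 mm. A picture is of the moment at which its call begins. calibration takes no time and is no camera call.
- env.close_job(): hands the job in, once; it reports no verdict.
The state is a dict: "time_s": time; "joint_pos": joint angles; "joint_velocities": joint speeds; "tau": joint torques, N m; "tool_pos": TCP position; "eef_rot": TCP orientation; "contact_force": force on the tool from outside, world axes, zero at the start; "torque": the same for the moment, N m; "finger_gap": finger opening in m.
Only numpy, scipy, OpenCV 4.12 (cv2) and the standard library are available. Lean on these libraries where they do the work, as an engineer would, in place of code of your own. Each camera call takes 0.05 s, during which the arm holds its last target.

## Working session

There is one attempt and no reset: what is moved stays moved. The work goes in short steps, Python scripts to look and compute and a tool call to move; the robot and the scene stay as the last step left them, time stands still between calls to the robot, and variables do not carry over. Pictures are saved under pics/ and viewed, and the job is handed in when it is done.

Besides the shell and the picture viewer there is one more tool, called after "Call:" as name(argument=value, ...), one argument or row to a line, values as JSON. carry_out: Moves the arm, as the interface text tells. Its arguments: {"type":"object","properties":{"commands":{"type":"array"},"grip":{"type":"number"},"squeeze":{"type":"number"}},"required":["commands"]}

```bash
mkdir -p pics; python3 - <<'E'
from bench import observe,camera,calibration
import cv2,pickle
o=observe(); print(o)
for n in("side","top"):
    im=camera(n); cv2.imwrite(f"pics/{n}0.png",im); print(n,calibration(n))
E
```

```text
{'time_s': 0.0, 'joint_pos': array([-1.32059936e+00,  3.51260682e-01,  1.65243165e+00,  1.09550371e-05,
        1.13914114e+00, -8.46378578e-02]), 'joint_velocities': array([ 0.001869  ,  0.00155573, -0.00013382, -0.00067812,  0.00097824,
       -0.00024979]), 'tau': array([-7.25019236e-04, -5.06095612e+01, -2.91402984e+01, -7.31797172e-05,
        4.52596840e-03,  5.13085894e-07]), 'tool_pos': array([ 0.1806634 , -0.51913746,  0.24774216]), 'eef_rot': array([-1.66344845,  1.56955547,  1.81297444]), 'contact_force': array([-0.65731399, -0.2722319 , -0.95084669]), 'torque': array([ 0.03316191,  0.02085611, -0.02746872]), 'finger_gap': 0.08528568845565263}
side {'intrinsics': array([[429.85251967,   0.        , 260.62626439],
       [  0.        , 429.85251967, 189.9058637 ],
       [  0.        ,   0.        ,   1.        ]]), 'xyz': array([ 0.43883589, -1.10781383,  0.60249451]), 'rotation': array([ 1.15799517,  0.00842803, -0.03562548])}
top {'intrinsics': array([[457.74309471,   0.        , 261.97799733],
       [  0.        , 457.74309471, 178.04660226],
       [  0.        ,   0.        ,   1.        ]]), 'xyz': array([ 0.40506028, -0.01349991,  1.33869693]), 'rotation': array([ 0.04377419,  0.00561352, -1.55415152])}
```

View pics/side0.png

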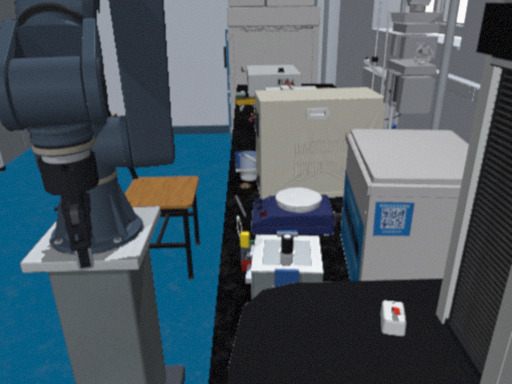

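View pics/top0.png

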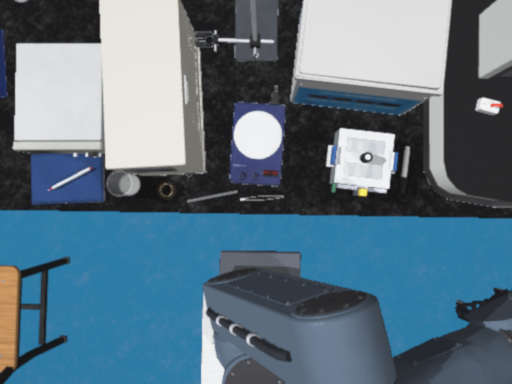

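The side view shows the box at about (287,260), with the yellow lock near (245,240) and the knob near (287,243). In the top view the box is near (363,160), the lock near (362,192), the marker near (406,162) and the tweezers near (262,198). I'll enlarge both.

```bash
python3 - <<'E'
import cv2
a=cv2.imread("pics/side0.png")[220:310,225:345]; b=cv2.imread("pics/top0.png")[118:208,310:430]
cv2.imwrite("pics/sidec.png",cv2.resize(a,None,fx=6.5,fy=6.5,interpolation=cv2.INTER_CUBIC))
cv2.imwrite("pics/topc.png",cv2.resize(b,None,fx=6.5,fy=6.5,interpolation=cv2.INTER_CUBIC))
E
```

```text
(no output)
```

View pics/sidec.png

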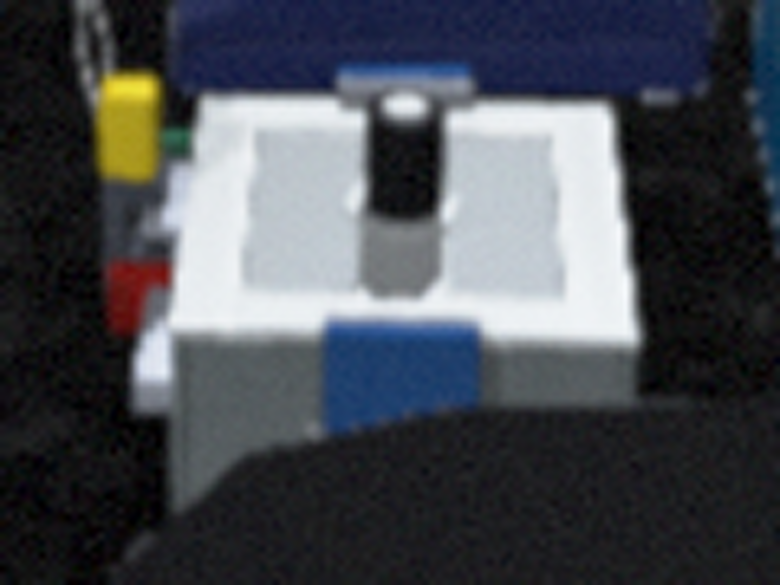

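View pics/topc.png

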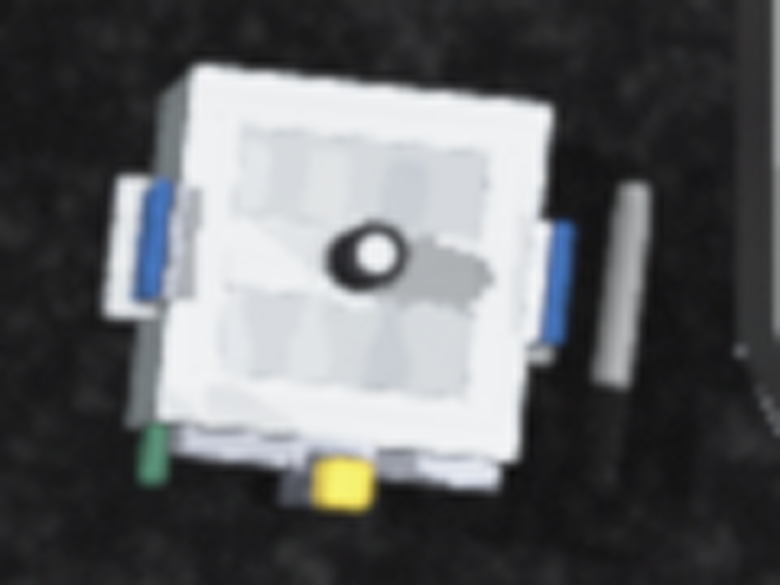

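```bash
cat > h.py <<'E'
import numpy as np
from scipy.spatial.transform import Rotation as R
from bench import calibration
def ray(n,u,v):
    c=calibration(n);K=c["intrinsics"]
    d=np.array([(u-K[0,2])/K[0,0],-(v-K[1,2])/K[1,1],-1.])
    d=R.from_euler('xyz',c["rotation"]).apply(d); return np.array(c["xyz"]),d/np.linalg.norm(d)
def tri(a,b):
    A=np.zeros((3,3));y=np.zeros(3)
    L=[ray(*a),ray(*b)]
    for o,d in L:
        P=np.eye(3)-np.outer(d,d);A+=P;y+=P@o
    p=np.linalg.solve(A,y); return p,[round(float(np.linalg.norm((np.eye(3)-np.outer(d,d))@(p-o)))*1000,1) for o,d in L]
def atz(n,u,v,z):
    o,d=ray(n,u,v); return o+d*(z-o[2])/d[2]
S=lambda x,y:("side",(x+.5)/6.5-.5+225,(y+.5)/6.5-.5+220)
T=lambda x,y:("top",(x+.5)/6.5-.5+310,(y+.5)/6.5-.5+118)
E
python3 - <<'E'
from h import *
np.set_printoptions(precision=4,suppress=True)
print("knob top",tri(S(406,103),T(376,254)))
print("lock top",tri(S(132,84),T(344,484)))
tc=dict(rl=(195,65),rr=(552,102),fr=(517,460),fl=(158,420)); sc=dict(rr=(612,100) and (640,340),fr=(172,333),rl=(612,100),fl=(205,97))
P={}
for k in tc:
    P[k]=atz(*T(*tc[k]),.09); print(k,tri(S(*sc[k]),T(*tc[k])),P[k])
c=sum(P.values())/4; print(c)
x=(P['rl']+P['rr']-P['fl']-P['fr']); y=(P['rl']+P['fl']-P['rr']-P['fr'])
print(np.arctan2(x[1],x[0]),np.arctan2(-y[0],y[1]),np.linalg.norm(x)/2,np.linalg.norm(y)/2)
print("green",atz(*T(153,455),.1),"marker",atz(*T(636,185),.016),atz(*T(608,470),.016))
for t in ((239,191),(284,198),(186,200),(250,198)): print(atz("top",*t,.005))
E
```

```text
knob top (array([ 0.5207, -0.2838,  0.1305]), [1.7, 1.7])
lock top (array([ 0.4275, -0.2707,  0.1333]), [2.2, 2.2])
rl (array([ 0.6033, -0.2161,  0.0908]), [1.8, 1.8]) [ 0.6016 -0.216   0.09  ]
rr (array([ 0.5892, -0.3666,  0.0895]), [0.9, 0.9]) [ 0.5883 -0.3663  0.09  ]
fr (array([ 0.4393, -0.3529,  0.0877]), [2.0, 2.0]) [ 0.4372 -0.3523  0.09  ]
fl (array([ 0.4537, -0.2021,  0.0885]), [2.2, 2.2]) [ 0.4515 -0.2018  0.09  ]
[ 0.5197 -0.2841  0.09  ]
-0.09325941561439056 -0.09150855686874951 0.15120332379526513 0.1510324051333681
green [ 0.4366 -0.1984  0.1   ] marker [ 0.5625 -0.4247  0.016 ] [ 0.4354 -0.4127  0.016 ]
[0.4245 0.0613 0.005 ]
[ 0.4063 -0.0701  0.005 ]
[0.3957 0.2152 0.005 ]
[0.4046 0.0289 0.005 ]
```

```bash
cat >> h.py <<'E'
def goal(p,yaw,p0=None,e0=None):
    """delta (tool shift, rotvec deg) from measured pose to target: tool x down, tool y along box y or -y"""
    from bench import observe
    o=observe(); p0=o["tool_pos"] if p0 is None else np.array(p0); R0=R.from_euler('xyz',o["eef_rot"] if e0 is None else e0)
    out=[]
    for s in(1,-1):
        y=s*np.array([-np.sin(yaw),np.cos(yaw),0]);x=np.array([0,0,-1.]);z=np.cross(x,y)
        Rt=R.from_matrix(np.c_[x,y,z]); rv=(R0.inv()*Rt).as_rotvec(degrees=True)
        out.append((np.linalg.norm(rv),rv))
    rv=min(out,key=lambda t:t[0])[1]
    print("shift",R0.inv().apply(np.array(p)-p0).round(4),"turn",rv.round(2))
def st():
    from bench import observe
    o=observe()
    for k in("time_s","tool_pos","eef_rot","contact_force","torque","finger_gap","joint_pos"): print(k,np.round(o[k],4))
E
python3 - <<'E'
from h import *
np.set_printoptions(precision=4,suppress=True)
print(R.from_euler('xyz',[-1.66344845,1.56955547,1.81297444]).as_matrix())
print("green",tri(S(180,140),T(153,450)))
print("lock bottom of yellow front",tri(S(128,178),T(344,484)))
yaw=-.0925;bx=np.array([np.cos(yaw),np.sin(yaw)]);by=np.array([-bx[1],bx[0]]);c=np.array([.520,-.284])
print("lock",c-.094*bx,"push start",c-.094*bx-.06*by,"end",c-.094*bx+.055*by)
goal([*(c-.094*bx),.2],yaw)
for p in((432,100),(445,180),(430,170)): print(atz("top",*p,.1))
for p in((235,340),(262,290),(300,282)): 
    o,d=ray("side",*p); print(o+d*((-.47-o[1])/d[1]))
E
```

```text
[[-0.0003  0.3286 -0.9445]
 [ 0.0012 -0.9445 -0.3286]
 [-1.     -0.0012 -0.0001]]
green (array([ 0.4429, -0.2027,  0.0708]), [3.5, 3.5])
lock bottom of yellow front (array([ 0.4267, -0.2777,  0.1004]), [0.9, 0.9])
lock [ 0.4264 -0.2753] push start [ 0.4209 -0.3351] end [ 0.4315 -0.2206]
shift [ 0.048  -0.1495 -0.3122] turn [24.48  0.01  0.06]
[ 0.6795 -0.4651  0.1   ]
[ 0.462  -0.5002  0.1   ]
[ 0.4884 -0.4598  0.1   ]
[ 0.4077 -0.47    0.0116]
[ 0.46   -0.47    0.1258]
[ 0.5284 -0.47    0.1408]
```

Call:
carry_out(
  commands=[0.005,-0.015,-0.031,2.45,0,0,0.01,-0.03,-0.062,4.9,0,0,0.014,-0.045,-0.094,7.35,0,0,0.019,-0.06,-0.125,9.8,0,0,0.024,-0.075,-0.156,12.25,0,0,0.029,-0.09,-0.187,14.7,0,0,0.034,-0.105,-0.218,17.1,0,0,0.038,-0.12,-0.25,19.6,0,0,0.043,-0.135,-0.281,22,0,0,0.048,-0.1525,-0.312,24.5,0,0,0.048,-0.1525,-0.312,24.5,0,0,0.048,-0.1525,-0.312,24.5,0,0],
  grip=-0.2,
  squeeze=30,
)

```text
time_s: 1.3
tool_pos: [0.4254, -0.2725, 0.2]
eef_rot: [-0.345, 1.57, 2.705]
contact_force: [0.1, 0.2, -0.4]
finger_gap: 0.0515
```

```bash
python3 - <<'E'
from h import *
from bench import camera
import cv2
np.set_printoptions(precision=4,suppress=True)
st()
goal([.427,-.273,.124],-.0925)
for n,s in(("side",np.s_[170:310,185:345]),("top",np.s_[98:248,300:430])):
    cv2.imwrite(f"pics/{n}1.png",cv2.resize(camera(n)[s],None,fx=4,fy=4,interpolation=cv2.INTER_CUBIC))
E
```

```text
time_s 1.3
tool_pos [ 0.4254 -0.2725  0.2   ]
eef_rot [-0.3454  1.5701  2.7054]
contact_force [ 0.1118  0.1848 -0.3757]
torque [-0.0482  0.0107  0.0177]
finger_gap 0.0515
joint_pos [-0.6617  0.3295  1.8153 -0.0002  0.9975  0.9999]
shift [ 0.076   0.0004 -0.0017] turn [0.1  0.04 0.01]
```

View pics/side1.png

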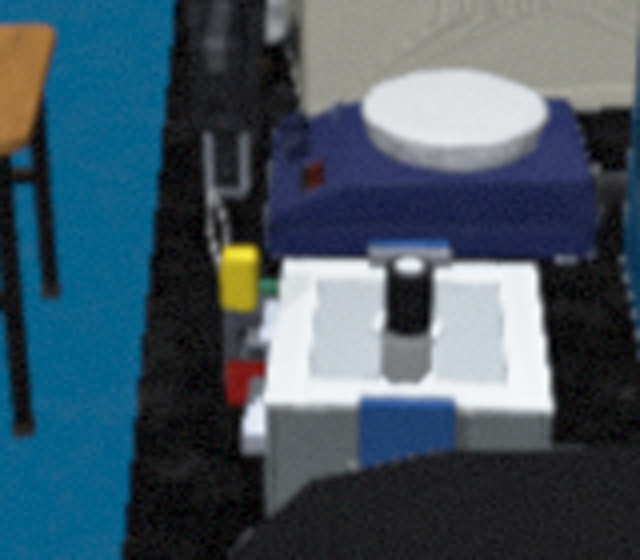

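View pics/top1.png

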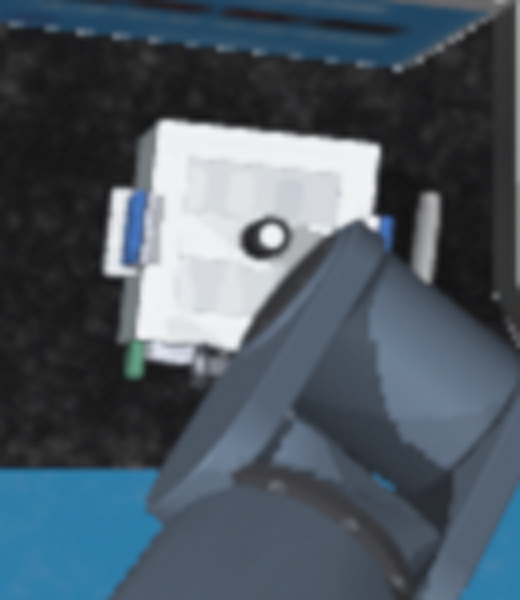

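```bash
cat >> h.py <<'E'
def proj(n,p):
    c=calibration(n);K=c["intrinsics"];q=R.from_euler('xyz',c["rotation"]).inv().apply(np.array(p)-c["xyz"])
    return np.array([K[0,0]*q[0]/-q[2]+K[0,2],-K[1,1]*q[1]/-q[2]+K[1,2]])
E
python3 - <<'E'
from h import *
for p in([.4254,-.2725,.186],[.4254,-.2985,.186],[.4264,-.2753,.135],[.4275,-.2707,.135]): print((proj("side",p)-[185,170])*4)
E
```

```text
[229.28043402 166.61394702]
[229.11427949 188.62856281]
[233.43192067 251.5674131 ]
[235.42590387 247.4356637 ]
```

Call:
carry_out(
  commands=[0.02,0,-0.002,0,0,0,0.04,0,-0.002,0,0,0,0.06,0,-0.002,0,0,0,0.07,0,-0.002,0,0,0,0.076,0,-0.002,0,0,0,0.076,0,-0.002,0,0,0,0.076,0,-0.002,0,0,0],
)

```text
time_s: 2.1
tool_pos: [0.4275, -0.2735, 0.125]
eef_rot: [2.57, 1.57, -0.665]
contact_force: [-0.4, -0.4, 0.0]
finger_gap: 0.051
```

Call:
carry_out(
  commands=[0,0,0,0,0,0,0,0,0,0,0,0,0,0,0,0,0,0,0,0,0,0,0,0,0,0,0,0,0,0,0,0,0,0,0,0,0,0,0,0,0,0],
  grip=1,
  squeeze=30,
)

```text
time_s: 2.8
tool_pos: [0.4275, -0.2733, 0.1249]
eef_rot: [2.547, 1.57, -0.687]
contact_force: [-1.6, 0.2, 6.3]
finger_gap: 0.0176
```

```bash
python3 - <<'E'
from h import *
from bench import camera
import cv2
st()
for n,s in(("side",np.s_[170:310,185:345]),):
    cv2.imwrite(f"pics/{n}2.png",cv2.resize(camera(n)[s],None,fx=4,fy=4,interpolation=cv2.INTER_CUBIC))
E
```

```text
time_s 2.8
tool_pos [ 0.4275 -0.2733  0.1249]
eef_rot [ 2.5472  1.5699 -0.6873]
contact_force [-1.557   0.221   6.3136]
torque [ 0.0362  0.2553 -0.1489]
finger_gap 0.0176
joint_pos [-0.6605  0.445   1.8676 -0.      0.8281  1.0032]
```

View pics/side2.png

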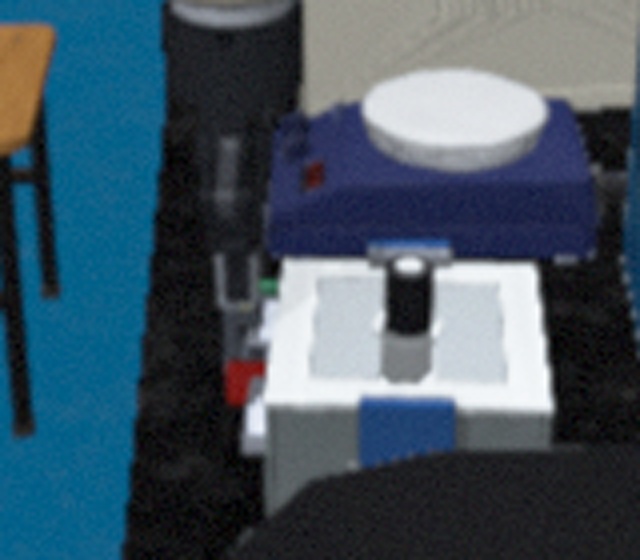

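The block is gripped, with the gap at 17.6 mm. Next I slide it along box +y, which is tool -y.

Call:
carry_out(
  commands=[0,-0.005,0,0,0,0,0,-0.01,0,0,0,0,0,-0.015,0,0,0,0,0,-0.02,0,0,0,0,0,-0.025,0,0,0,0,0,-0.03,0,0,0,0,0,-0.035,0,0,0,0,0,-0.04,0,0,0,0,0,-0.045,0,0,0,0,0,-0.05,0,0,0,0,0,-0.05,0,0,0,0,0,-0.05,0,0,0,0],
)

```text
time_s: 4.05
tool_pos: [0.4324, -0.2232, 0.1249]
eef_rot: [2.981, 1.57, -0.253]
contact_force: [-0.6, 3.2, 6.2]
finger_gap: 0.0174
```

Call:
carry_out(
  commands=[0,-0.002,0,0,0,0,0,-0.003,0,0,0,0,0,-0.004,0,0,0,0,0,-0.005,0,0,0,0,0,-0.005,0,0,0,0,0,-0.005,0,0,0,0],
)

```text
time_s: 4.65
tool_pos: [0.4326, -0.2211, 0.125]
eef_rot: [1.941, 1.565, -1.293]
contact_force: [-6.0, -22.7, -0.0]
finger_gap: 0.0176
```

```bash
python3 - <<'E'
from h import *
from bench import camera
import cv2
st()
for n,s in(("side",np.s_[170:310,185:345]),):
    cv2.imwrite(f"pics/{n}3.png",cv2.resize(camera(n)[s],None,fx=4,fy=4,interpolation=cv2.INTER_CUBIC))
E
```

```text
time_s 4.65
tool_pos [ 0.4326 -0.2211  0.125 ]
eef_rot [ 1.9406  1.5654 -1.2934]
contact_force [ -6.0284 -22.6577  -0.0457]
torque [-3.306   1.1111 -0.1618]
finger_gap 0.0176
joint_pos [-0.5665  0.4116  1.9238 -0.005   0.8022  1.1   ]
```

View pics/side3.png

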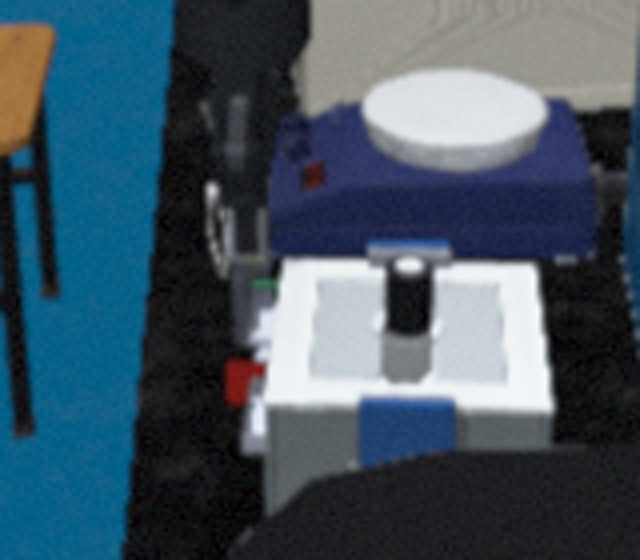

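The arm hit the stop with 23 N after about 53 mm of travel. I'll ease off, open and rise.

Call:
carry_out(
  commands=[0,0.0015,0,0,0,0,0,0.0025,0,0,0,0,0,0.0025,0,0,0,0],
)

```text
time_s: 5.0
tool_pos: [0.4325, -0.2215, 0.1249]
eef_rot: [2.408, 1.569, -0.827]
contact_force: [-1.4, -3.9, 5.8]
finger_gap: 0.0175
```

Call:
carry_out(
  commands=[0,0,0,0,0,0,0,0,0,0,0,0,0,0,0,0,0,0,0,0,0,0,0,0,0,0,0,0,0,0,-0.02,0,0,0,0,0,-0.045,0,0,0,0,0,-0.08,0,0,0,0,0,-0.09,0,0,0,0,0,-0.09,0,0,0,0,0],
  grip=-0.3,
)

```text
time_s: 6.0
tool_pos: [0.4327, -0.2211, 0.2154]
eef_rot: [2.674, 1.568, -0.56]
contact_force: [-0.4, -0.6, -0.8]
finger_gap: 0.0555
```

```bash
python3 - <<'E'
from h import *
from bench import camera
import cv2
st()
goal([.5203,-.284,.215],-.0925)
for n,s in(("side",np.s_[170:310,185:345]),("top",np.s_[98:248,300:430])):
    cv2.imwrite(f"pics/{n}4.png",cv2.resize(camera(n)[s],None,fx=4,fy=4,interpolation=cv2.INTER_CUBIC))
E
```

```text
time_s 6.0
tool_pos [ 0.4327 -0.2211  0.2154]
eef_rot [ 2.6744  1.568  -0.56  ]
contact_force [-0.4328 -0.5673 -0.8156]
torque [ 0.0007 -0.0319  0.0355]
finger_gap 0.0555
joint_pos [-0.5683  0.2738  1.8498  0.      1.0152  1.0953]
shift [ 0.0008  0.0545 -0.0931] turn [-0.02 -0.14 -0.07]
```

View pics/side4.png

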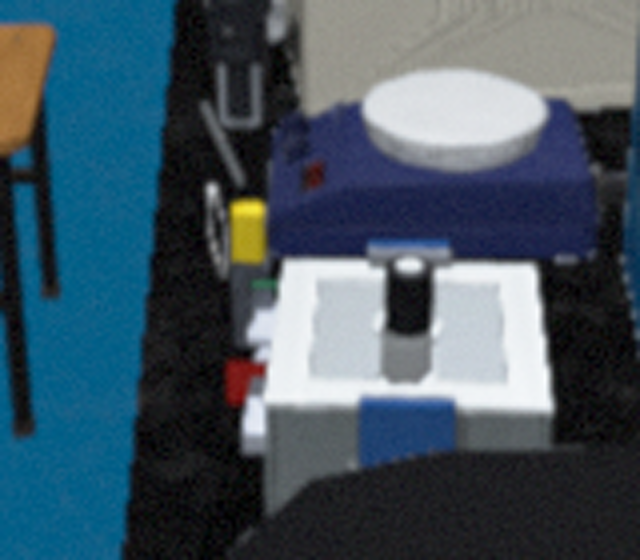

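View pics/top4.png

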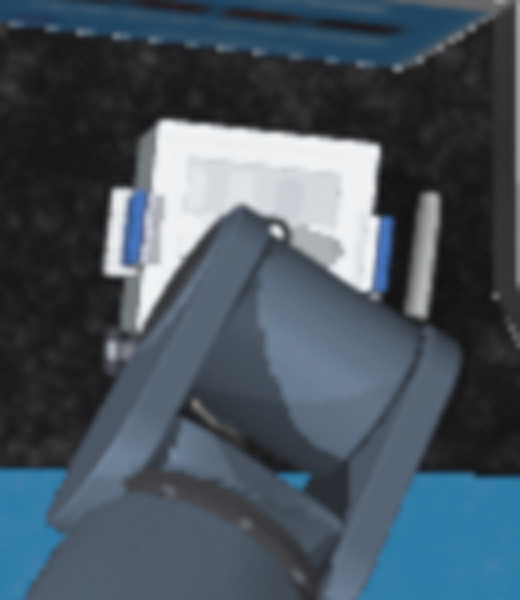

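```bash
python3 - <<'E'
from h import *
for p in([.4315,-.2206,.135],[.4327,-.2211,.135],[.430,-.226,.135]): print((proj("side",p)-[185,170])*4)
print((proj("side",[.5203,-.284,.13])-[185,170])*4,(proj("top",[.5203,-.284,.13])-[300,98])*4)
E
```

```text
[242.31821188 205.03797014]
[244.38699079 205.39030453]
[239.7575399  209.46401595]
[404.36182273 263.05346541] [270.04682901 232.79847369]
```

Call:
carry_out(
  commands=[0,0.011,-0.019,0,0,0,0,0.022,-0.037,0,0,0,0,0.033,-0.056,0,0,0,0,0.044,-0.074,0,0,0,0.001,0.0545,-0.093,0,-0.1,0,0.001,0.0545,-0.093,0,-0.1,0,0.001,0.0545,-0.093,0,-0.1,0],
  grip=-0.4,
)

```text
time_s: 6.8
tool_pos: [0.5191, -0.2832, 0.2115]
eef_rot: [-0.32, 1.566, 2.728]
contact_force: [-0.5, 0.2, -0.2]
finger_gap: 0.0597
```

```bash
python3 - <<'E'
from h import *
from bench import camera
import cv2
st()
goal([.5203,-.284,.116],-.0925)
for n,s in(("side",np.s_[170:310,185:345]),):
    cv2.imwrite(f"pics/{n}5.png",cv2.resize(camera(n)[s],None,fx=4,fy=4,interpolation=cv2.INTER_CUBIC))
E
```

```text
time_s 6.8
tool_pos [ 0.5191 -0.2832  0.2115]
eef_rot [-0.3204  1.5662  2.7284]
contact_force [-0.486   0.2247 -0.2207]
torque [-0.011   0.0159  0.0007]
finger_gap 0.0597
joint_pos [-5.7790e-01  4.6570e-01  1.5755e+00 -8.0000e-04  1.1050e+00  1.0861e+00]
shift [ 0.0955  0.0008 -0.0017] turn [-0.02  0.25  0.08]
```

View pics/side5.png

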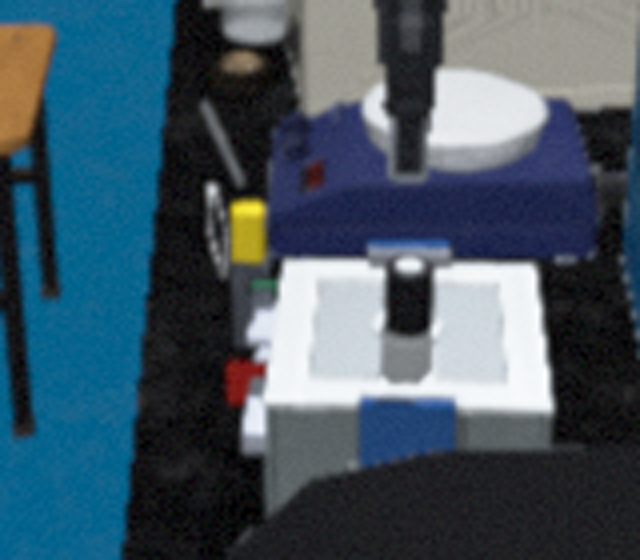

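The lock matches the position predicted at the green stop: yellow top at crop (248,205). The open fingers stand over the knob, both at column ~408, so I'll descend.

Call:
carry_out(
  commands=[0.025,0,-0.001,0,0.2,0,0.05,0.0005,-0.0015,0,0.25,0,0.07,0.0005,-0.0015,0,0.25,0,0.085,0.0005,-0.0015,0,0.25,0,0.0955,0.0005,-0.0015,0,0.25,0,0.0955,0.0005,-0.0015,0,0.25,0,0.0955,0.0005,-0.0015,0,0.25,0],
)

```text
time_s: 7.55
tool_pos: [0.5212, -0.2844, 0.1184]
eef_rot: [3.034, 1.568, -0.2]
contact_force: [-1.3, 0.2, 0.5]
finger_gap: 0.0598
```

Call:
carry_out(
  commands=[0,0,0,0,0,0,0,0,0,0,0,0,0,0,0,0,0,0,0,0,0,0,0,0,0,0,0,0,0,0,0,0,0,0,0,0,0,0,0,0,0,0],
  grip=1,
  squeeze=80,
)

```text
time_s: 8.25
tool_pos: [0.5213, -0.2846, 0.1189]
eef_rot: [2.914, 1.567, -0.32]
contact_force: [-1.3, 1.5, 5.2]
finger_gap: 0.026
```

```bash
python3 - <<'E'
from h import *
from bench import camera
import cv2
st()
for n,s in(("side",np.s_[170:310,185:345]),):
    cv2.imwrite(f"pics/{n}6.png",cv2.resize(camera(n)[s],None,fx=4,fy=4,interpolation=cv2.INTER_CUBIC))
E
```

```text
time_s 8.25
tool_pos [ 0.5213 -0.2846  0.1189]
eef_rot [ 2.914   1.5668 -0.3204]
contact_force [-1.2527  1.5251  5.2081]
torque [0.0167 0.2988 0.0079]
finger_gap 0.026
joint_pos [-5.7850e-01  5.8340e-01  1.6413e+00  1.3000e-03  9.1300e-01  1.0842e+00]
```

View pics/side6.png

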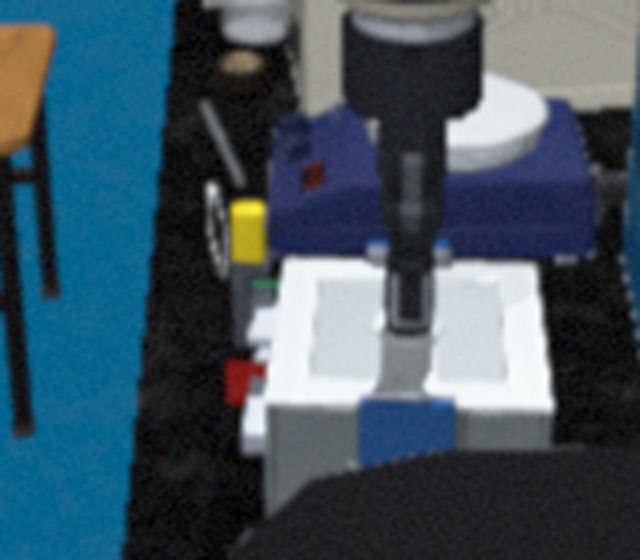

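Knob gripped. I pull up slowly.

Call:
carry_out(
  commands=[-0.001,0,0,0,0,0,-0.002,0,0,0,0,0,-0.003,0,0,0,0,0,-0.004,0,0,0,0,0,-0.005,0,0,0,0,0,-0.006,0,0,0,0,0,-0.007,0,0,0,0,0,-0.008,0,0,0,0,0,-0.009,0,0,0,0,0,-0.01,0,0,0,0,0,-0.011,0,0,0,0,0,-0.012,0,0,0,0,0],
)

```text
time_s: 9.5
tool_pos: [0.5214, -0.2846, 0.1306]
eef_rot: [2.966, 1.567, -0.268]
contact_force: [0.1, -3.4, -0.4]
finger_gap: 0.0258
```

Call:
carry_out(
  commands=[-0.001,0,0,0,0,0,-0.002,0,0,0,0,0,-0.003,0,0,0,0,0,-0.004,0,0,0,0,0,-0.005,0,0,0,0,0,-0.006,0,0,0,0,0,-0.007,0,0,0,0,0,-0.008,0,0,0,0,0,-0.009,0,0,0,0,0,-0.01,0,0,0,0,0,-0.01,0,0,0,0,0,-0.01,0,0,0,0,0],
)

```text
time_s: 10.7
tool_pos: [0.5209, -0.2843, 0.1398]
eef_rot: [3.136, 1.568, -0.098]
contact_force: [-0.9, -1.0, -3.2]
finger_gap: 0.026
```

```bash
python3 - <<'E'
from h import *
from bench import camera
import cv2
st()
for n,s in(("side",np.s_[220:310,225:345]),("top",np.s_[98:218,300:430])):
    cv2.imwrite(f"pics/{n}7.png",cv2.resize(camera(n)[s],None,fx=6 if n=="top" else 6.5,fy=6 if n=="top" else 6.5,interpolation=cv2.INTER_CUBIC))
E
```

```text
time_s 10.7
tool_pos [ 0.5209 -0.2843  0.1398]
eef_rot [ 3.1365  1.5682 -0.0979]
contact_force [-0.913  -0.9573 -3.2126]
torque [ 0.0392 -0.0525 -0.0337]
finger_gap 0.026
joint_pos [-5.7850e-01  5.5440e-01  1.6299e+00  1.5000e-03  9.5500e-01  1.0842e+00]
```

View pics/side7.png

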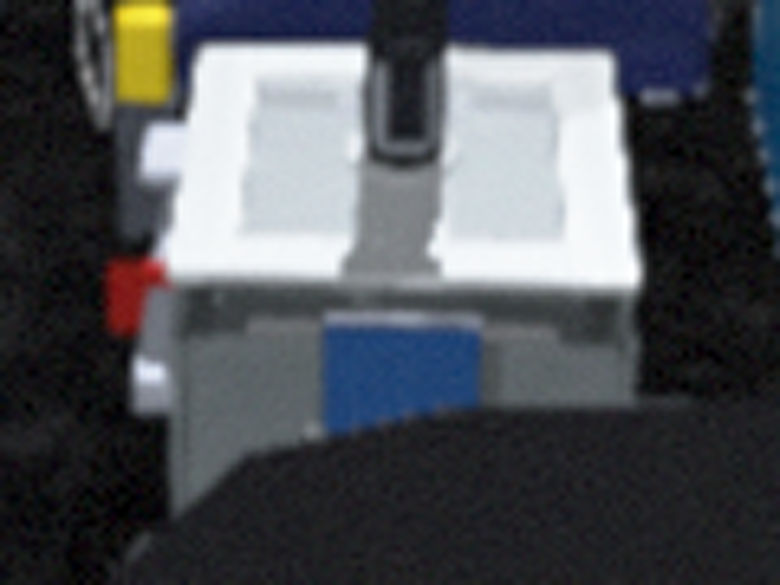

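View pics/top7.png

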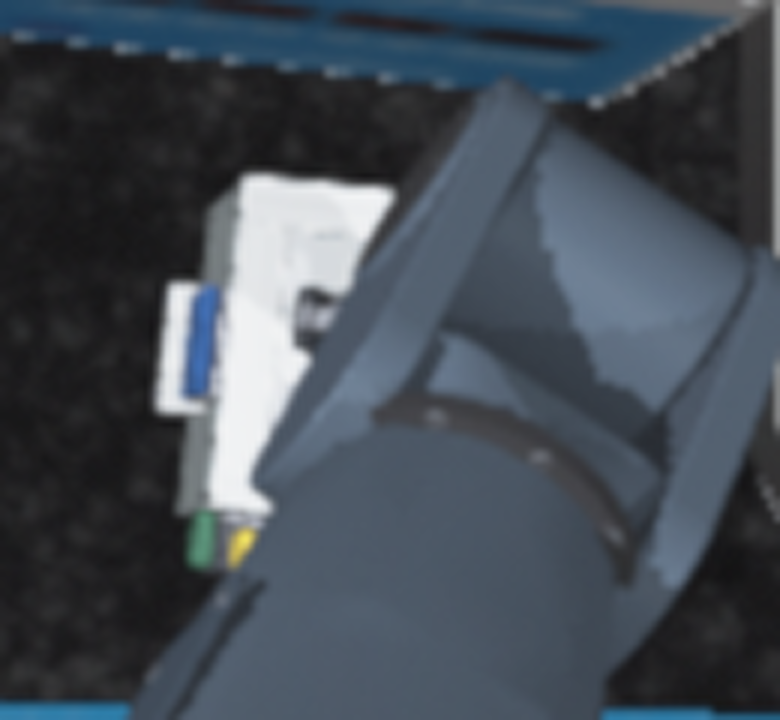

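```bash
python3 - <<'E'
from h import *
for c in((.4372,-.3523),(.5883,-.3663),(.4515,-.2018),(.6016,-.216)):
    print([((proj("side",[*c,.09+d])-[225,220])*6.5).round(0) for d in(0,.015,.021,.03)])
st()
E
```

```text
[array([156., 324.]), array([155., 284.]), array([155., 268.]), array([154., 244.])]
[array([632., 336.]), array([634., 296.]), array([635., 280.]), array([636., 256.])]
[array([190.,  91.]), array([190.,  55.]), array([189.,  41.]), array([189.,  19.])]
[array([599., 100.]), array([601.,  64.]), array([602.,  49.]), array([603.,  28.])]
time_s 10.8
tool_pos [ 0.5209 -0.2843  0.1397]
eef_rot [-3.1255  1.5683 -0.0768]
contact_force [ 0.2918 -0.4173 -3.0379]
torque [ 0.0106  0.0252 -0.0174]
finger_gap 0.0261
joint_pos [-5.7850e-01  5.5440e-01  1.6300e+00  1.5000e-03  9.5500e-01  1.0842e+00]
```

Lid edges moved up 52–58 crop pixels, where 51–56 are expected for 21 mm. The lid looks level and the wrist carries about 3.1 N, which fits the lid's weight alone. Handing in.

```bash
python3 -c "
from bench import env
print(env.close_job())"
```

```text
the job is handed in; nothing more can be done
None
```

I slid the lock to the green stop, pulled the lid straight up out of the jaws, and handed the job in at about 11 s. The arm was still holding the lid by its knob, about 21 mm above its seat. The hand-in gives no verdict, so these are my own checks:

- **Lock:** It ran into the stop with 23 N after about 53 mm of travel. A picture taken after I let go shows it where the fully open position should be. The last top view shows it beside the green stop.
- **Lid height and level:** The TCP rose 20.9 mm. In the side view the lid's edges moved up by what 21 to 22 mm would give, about equally at its near and far edges, so it looks level.
- **Hold:** The finger gap is 26 mm on the 28 mm knob, with an 80 N squeeze commanded. The wrist carries about 3.1 N, which fits the lid's weight alone. The lid looks clear of the box and jaws.
- **Surroundings:** I kept the arm away from the marker, tweezers and beaker. I did not measure them again at the end, and the arm partly hid them in the last top view.

Two readings disagreed slightly. The two camera views differ by 2 to 3 mm on the knob's x position, and the arm stopped about 2 mm higher than asked before gripping. I saw no effect on either grip.

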